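Pack the tape measure and seal the gasketed case

ROBOT

A 6-joint arm with a two-finger parallel gripper is mounted at the origin on a cart in front of the work surface, level with it; the furniture and walls round the work are solid. World frame = base frame: x ahead of the robot, y to its left, z up, the work surface at z = 0. Lengths are in m, angles in rad, forces in N, time in s.
With the tool pointing down it reaches from about 0.25 to 0.775 m from the base axis. Payload 4 kg.
Tool frame: the origin (TCP) lies on the centre line of the jaws, within the pads' length; the fingertips stand 17 mm ahead of it and the grasp point (between the pads) lies 2 mm behind it; z points along the fingers, y is the line along which they close (so a half turn about z gives the same grasp; the last joint's range is limited). The gripper opens to 94 mm and grips with 3 to 60 N. Pads are 16 mm wide; open, the fingers measure 119 mm over their backs; the gripper's body (75 mm by 177 mm) begins 78 mm behind the grasp point.
Start: joints at [-1.406, 0.087, 1.371, -0, 1.684, -0.103], TCP at [0.146, -0.53, 0.223] pointing down, gripper open.
Joint ranges: [-3.1, 3.1], [-0.76, 2.03], [0.27, 2.55], [-1.08, 4.22], [0.17, 2.65], [-2.57, 2.57]. Speed limits (rad/s): [2.79, 2.79, 3.14, 3.14, 3.14, 3.14].

INTERFACE

Orientations are given as [roll, pitch, yaw] about the fixed x, y, z axes, in that order (R = Rz(yaw) Ry(pitch) Rx(roll)).
In Python, from bench import robot gives the robot as it stands.
- The arm moves only by the tool servo_tool, never from a script. Its argument "plan" is a list of rows, each a list of 7 numbers: the shift along the tool's x, y, z normalised to -1 to 1, where 1 is 0.1 m, then the turn, a rotation vector about the tool's x, y, z normalised to -1 to 1, where 1 is pi/2 rad, then the finger opening in mm, from 0 to 94. In form: [[x, y, z, ax, ay, az, gripper], ...]. A call has 1 to 12 rows; each row is the pose to reach, as a shift and turn from the pose commanded when the call began, along the tool's axes at that moment; what a row does not reach only later rows make up. A row lasts 1/12 s, in which the tool goes at most 41.7 mm and 7.16 degrees, less where a joint would pass 70% of its speed; a pose out of reach is approached as far as the arm can. A call with a number of a shift or a turn outside -1 to 1 is refused whole. A call with a gripper value outside its range is refused whole. The fingers move at their own pace and stop on an object; the grip force is fixed at half the most. Time passes only in rows, so rows that repeat a pose let the fingers close. It gives the time, the measured TCP pose, the force, the opening and the grip force at its end, in the units of the state.
- robot.get_obs(): the state, without advancing time (a new reading comes with each control period).
- robot.snapshot(name): name is "scene" or "top"; returns the picture (400x640x3 uint8, red, green, blue); there is no depth.
- robot.camera_params(name): a dict with "camera_matrix" (3x3 intrinsics, pixels), "distortion" ([k1, k2, p1, p2, k3] as OpenCV has them; the pictures are not rectified), "rvec" (rotation vector, rad) and "tvec" (3), from world to camera coordinates, as OpenCV has them. Camera axes: x right, y down, z forward; pixel columns grow to the right and rows downward; lengths in m; the calibration is good to about 2 mm. A picture is of the moment at which its call begins. camera_params takes no time and is no camera call.
- robot.close_job(): hands the job in; it is judged then, once.
Trained networks look in the newest picture that a camera, given by its name, has taken for a name from the list of things; names that differ only in an ending like _2 or _b are one class to them, and where a whole thing is asked for, a point or a joint stands for the part that bears it (a point fixed in the world has none). Each returns a list of dicts, best first, with "conf" (0 to 1); they miss things now and then, are a little off and sometimes report something else, mostly with a low value. They report only what shows in the picture. A call takes as long as a camera call.
- robot.find_in(thing, camera): "extent" ([centre column, centre row, width, height] in pixels, round what is visible of it).
The state is a dict: "time": time; "joint_positions": joint angles; "qvel": joint speeds; "joint_torque": joint torques, N m; "tool_pos": TCP position; "ee_rot": TCP orientation; "wrist_force": force on the tool from outside, world axes, zero at the start; "wrist_torque": the same for the moment, N m; "width": finger opening in m; "finger_force": force on a finger pad.
Only numpy, scipy, OpenCV 4.12 (cv2) and the standard library are available. Lean on these libraries where they do the work, as an engineer would, in place of code of your own. Each camera call takes 0.05 s, during which the arm holds its last target. There are 200 camera calls.

TASK

Put the yellow tape measure into the empty right-hand compartment of the blue case and let go of it, then push the lid down against its rubber seal until the spring latch snaps over the lid's tongue and holds it. Once the lid has latched, turn the red-handled crank anticlockwise (seen from above) until the bolt is fully out over the lid and stays out, its roller resting on the cam's round nose (not past it). Leave the wood offcut, the tin of screws and the roll of masking tape where they are.

Things in the scene. Friction and masses are not known exactly. Their poses are not given: they have to be found in the camera images.
- case: Blue case fixed to the bench, 130 (x) x 200 (y) x 78 mm to the rim, walls 5 mm. Origin: centre of its underside; -x is its front (latch, towards the robot), +y its left, z up. A divider 62 mm high at y = 0 to 4 mm parts the empty right compartment from the left one, which holds a fixed red drill box. The cam lock's bracket stands on its left, y 100 to 191 mm, 110 mm high.
- case_slot (a point): Centre of the empty right-hand compartment's floor, 6 mm above the bench, 47.5 mm right of the case's centre; axes as the case. The compartment is 120 mm (x) by 95 mm (y) and 72 mm deep.
- lid_hinge (a point): Middle of the lid's hinge axis at the back of the case, 65 mm behind the case's centre and 80 mm above the bench; the axis is the case's y.
- case_lid (a joint): Lid angle, rad: 0 = hard on the rim, about 0.02 = latched, about 0.07 = resting on the seal unlatched, 1.57 = upright, at most 1.9. Blue plate 130 mm from hinge to free edge, 200 mm wide, 10 mm thick, its top 88 mm high when shut. A stiff hinge (0.22 N m) keeps it where it is left. The seal resists below 0.075; the latch catches at about 0.015 with 9 to 13 N down near the front edge.
- lid_edge (a point): On the lid's free (front) edge, mid thickness, 130 mm from the hinge axis and 20 mm right of the lid's middle. In the lid's frame, x points from the free edge to the hinge, z out of the outer (top) face.
- lid_press (a point): Place to press: on the top face of the lid, 112 mm from the hinge axis, on its middle line, clear of the latch.
- case_latch (a joint): Spring latch at the middle of the case's front, rad: 0 = home; it swings out (up to 0.4) by itself as the lid's steel tongue (40 mm wide, 12 mm beyond the free edge) passes, and springs back over it. Its head is 104 mm above the bench, 71 to 85 mm in front of the case's centre. It need not be touched.
- cam_crank (a joint): Crank angle, rad, anticlockwise seen from above; 0 = arm pointing to the case's +y, stop at 3.0. The bolt begins to move at about 0.5, is fully out from 1.5 to 2.3 (the cam's round nose, middle 1.9) and goes back beyond. On the slopes before and after the nose the spring turns the crank off the nose if let go; the handle needs 3 to 5 N.
- crank_axis (a point): Point on the crank's vertical axis at the handle's grip height, 152 mm above the bench; 20 mm in front of and 150 mm left of the case's centre.
- crank_grip (a point): Centre of the upright red crank handle (round, 18 mm diameter, fixed to its arm, 115 to 167 mm above the bench) at grip height 152 mm; 42 mm from the crank's axis.
- cam_bolt (a joint): Travel of the steel bolt from the lock towards the lid, m: 0 = drawn back clear of the lid, 0.012 = fully out, 9 mm over the lid's left edge. Driven out by the cam, drawn back by its spring. Out too early, it blocks the lid.
- tape_measure: Yellow tape measure standing upright on the bench, 41 (its x) x 93 (its y) x 64 mm high, 0.28 kg. Origin: middle of its underside. The 36 mm thick body lies from x -19 to +17, y -22 to +45 mm, so its middle is at y = +11 mm; the blade's hook reaches y = -46 mm.
- offcut: Bystander: wood offcut 40 x 85 x 38 mm; origin: middle of its underside.
- screw_tin: Bystander: shallow grey tin of screws, 68 mm across, 28 mm high; origin: middle of its underside.
- masking_tape: Bystander: roll of masking tape, 103 mm across, 25 mm high, lying flat; origin: middle of its underside.

How it is judged:
On the way, in this order (a step that is already met when the one before it is completed fails the run):
1. the tape measure lies released in the empty compartment while the lid is still open (x of tape_measure in the frame of case_slot between -0.06 and 0.06 m and y of tape_measure in the frame of case_slot between -0.0475 and 0.0475 m and z of tape_measure in the frame of case_slot between -0.01 and 0.05 m and linear speed of tape_measure below 0.02 m/s and contact force between the fingers and tape_measure below 0.1 N and value of joint case_lid above 0.5 rad), for 0.2 s.
2. the lid is down and latched while the bolt is still drawn back (value of joint case_lid below 0.036 rad and value of joint case_latch below 0.06 rad and x of tape_measure in the frame of case_slot between -0.06 and 0.06 m and y of tape_measure in the frame of case_slot between -0.0475 and 0.0475 m and z of tape_measure in the frame of case_slot between -0.01 and 0.05 m and value of joint cam_bolt below 0.004 m), for 0.2 s.
At the end, for the whole second after the job is handed in: Tape measure inside the right compartment (origin within 60 mm in x, 47.5 mm in y of its centre, at most 50 mm above its floor); lid below 0.036 rad, latch home (below 0.06 rad); bolt out 10.7 mm or more, crank between 1.48 and 2.32 rad; the three bystanders within 30 mm of where they stood (x of tape_measure in the frame of case_slot between -0.06 and 0.06 m and y of tape_measure in the frame of case_slot between -0.0475 and 0.0475 m and z of tape_measure in the frame of case_slot between -0.01 and 0.05 m and value of joint case_lid below 0.036 rad and value of joint case_latch below 0.06 rad and value of joint cam_bolt above 0.0107 m and value of joint cam_crank between 1.48 and 2.32 rad and linear speed of tape_measure below 0.02 m/s and distance of each of offcut, screw_tin, masking_tape from where it was at the start of the episode below 0.03 m); the robot touches nothing.
It fails at once if a bystander (offcut, tin of screws, masking tape) is moved more than 30 mm (distance of any of offcut, screw_tin, masking_tape from where it was at the start of the episode above 0.03 m).
It also fails if it takes over 72 s, if anything falls off the work surface, if the arm or the gripper's body presses on something with over 40 N, if the wrist force passes 120 N, or if a joint passes its speed limit or range.

## Working session

There is one attempt and no reset: what is moved stays moved. The work goes in short steps, Python scripts to look and compute and a tool call to move; the robot and the scene stay as the last step left them, time stands still between calls to the robot, and variables do not carry over. Pictures are saved under pics/ and viewed, at most 10 in all, crops included, and the job is handed in when it is done.

Besides the shell and the picture viewer there is one more tool, called after "Emit:" as a command line: name --pt "numbers of a row" for each row, then --argument value for the rest. servo_tool: Moves the arm, as the interface text tells. Scaled input: -1 to 1 covers 0.1 m each way for a shift and pi/2 rad each way for a turn. Its arguments: {"type":"object","properties":{"plan":{"type":"array","items":{"type":"array","items":{"type":"number"}}}},"required":["plan"]}

```bash
ls; mkdir -p pics; python3 - <<'E'
from bench import robot
import cv2,numpy as np
for c in("scene","top"):
    im=robot.snapshot(c); cv2.imwrite(f"pics/{c}0.png",im[:,:,::-1])
    p=robot.camera_params(c); print(c,{k:np.round(v,4).tolist() for k,v in p.items()})
    for t in["case","tape_measure","offcut","screw_tin","masking_tape","crank_grip","case_lid","case_latch"]:
        print(t,[(np.round(d["extent"]).tolist(),round(d["conf"],2)) for d in robot.find_in(t,c)[:2]])
o=robot.get_obs();print({k:np.round(v,3).tolist() for k,v in o.items()})
E
```

```text
pics
scene {'camera_matrix': [[490.6849, 0.0, 323.7458], [0.0, 490.6849, 197.6767], [0.0, 0.0, 1.0]], 'distortion': [-0.0901, 0.0, 0.0, 0.0, 0.0], 'rvec': [2.0342, -0.881, 0.4839], 'tvec': [-0.3363, 0.3162, 1.3117]}
case [([313.0, 218.0, 67.0, 72.0], 0.65)]
tape_measure []
offcut []
screw_tin []
masking_tape []
crank_grip []
case_lid []
case_latch [([381.0, 274.0, 20.0, 10.0], 0.59), ([313.0, 218.0, 72.0, 73.0], 0.42)]
top {'camera_matrix': [[365.4024, 0.0, 321.058], [0.0, 365.4024, 197.5867], [0.0, 0.0, 1.0]], 'distortion': [-0.0519, 0.0, 0.0, 0.0, 0.0], 'rvec': [2.1807, -2.1139, 0.1893], 'tvec': [0.0154, 0.5192, 1.062]}
case [([308.0, 203.0, 118.0, 86.0], 0.58), ([264.0, 194.0, 25.0, 20.0], 0.54)]
tape_measure [([440.0, 193.0, 29.0, 23.0], 0.82)]
offcut [([201.0, 219.0, 30.0, 20.0], 0.55)]
screw_tin [([420.0, 229.0, 29.0, 22.0], 0.91), ([332.0, 184.0, 70.0, 42.0], 0.41)]
masking_tape [([197.0, 168.0, 32.0, 35.0], 0.71)]
crank_grip [([442.0, 194.0, 33.0, 25.0], 0.59), ([263.0, 191.0, 23.0, 22.0], 0.49)]
case_lid [([334.0, 181.0, 70.0, 39.0], 0.77)]
case_latch []
{'time': 0.9, 'joint_positions': [-1.406, 0.087, 1.371, -0.0, 1.684, -0.103], 'qvel': [-0.0, -0.001, -0.001, -0.0, 0.002, -0.0], 'joint_torque': [-0.0, -34.003, -30.26, 0.072, 0.024, -0.0], 'tool_pos': [0.146, -0.53, 0.223], 'ee_rot': [3.141, 0.0, 0.268], 'wrist_force': [-1.222, 0.045, 0.496], 'wrist_torque': [0.005, -0.059, 0.016], 'finger_force': 0.0, 'width': 0.094}
```

View pics/scene0.png

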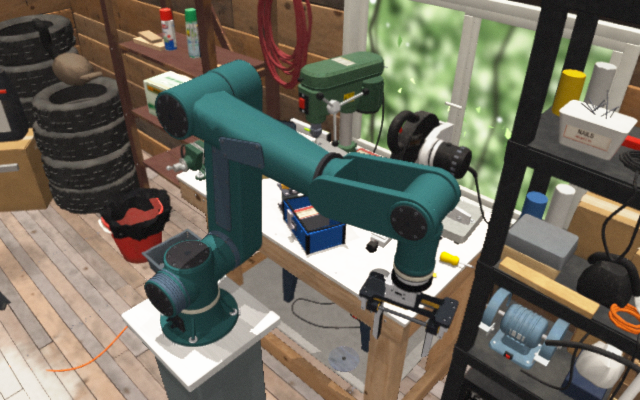

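View pics/top0.png

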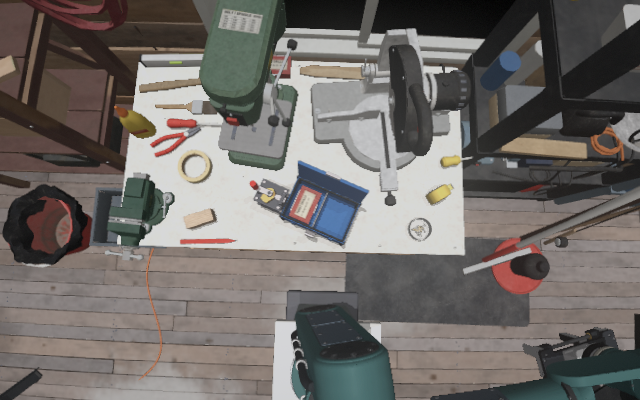

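The top view shows the case at about (320,210), the crank at (255,185), the tape measure at (440,193), and the tin at (420,229). Next I'll enlarge these parts.

```bash
python3 - <<'E'
import cv2,numpy as np
im=cv2.imread("pics/top0.png")
a=cv2.resize(im[150:255,240:380],None,fx=5,fy=5,interpolation=cv2.INTER_CUBIC)
cv2.imwrite("pics/case_z.png",a)
b=cv2.resize(im[165:245,385:485],None,fx=7,fy=7,interpolation=cv2.INTER_CUBIC)
cv2.imwrite("pics/tape_z.png",b)
E
cat > h.py <<'E'
from bench import robot
import cv2,numpy as np
from scipy.spatial.transform import Rotation as R
def cam(c):
    p=robot.camera_params(c); return [np.array(p[k],float) for k in("rvec","tvec","camera_matrix","distortion")]
def w2p(P,c="top"):
    r,t,K,d=cam(c); return cv2.projectPoints(np.array(P,float).reshape(-1,1,3),r,t,K,d)[0].reshape(-1,2)
def p2w(uv,z,c="top"):
    r,t,K,d=cam(c); M=cv2.Rodrigues(r)[0]; o=(-M.T@t.reshape(3))
    n=cv2.undistortPoints(np.array(uv,float).reshape(-1,1,2),K,d).reshape(-1,2)
    D=np.c_[n,np.ones(len(n))]@M; return o+D*((z-o[2])/D[:,2])[:,None]
E
```

```text
(no output)
```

View pics/case_z.png

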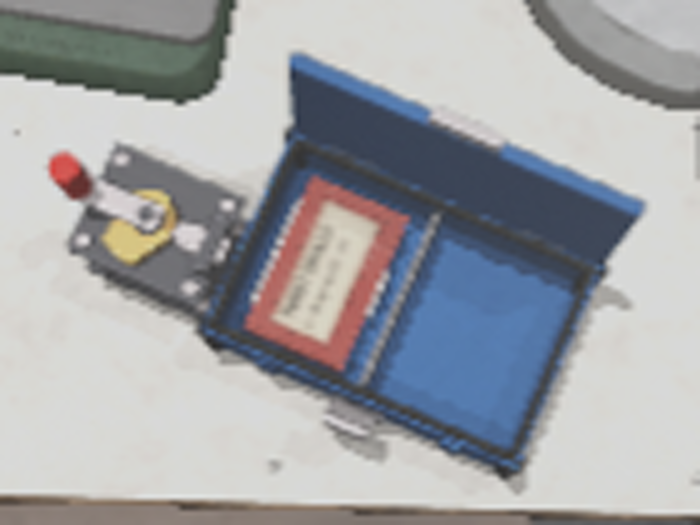

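View pics/tape_z.png

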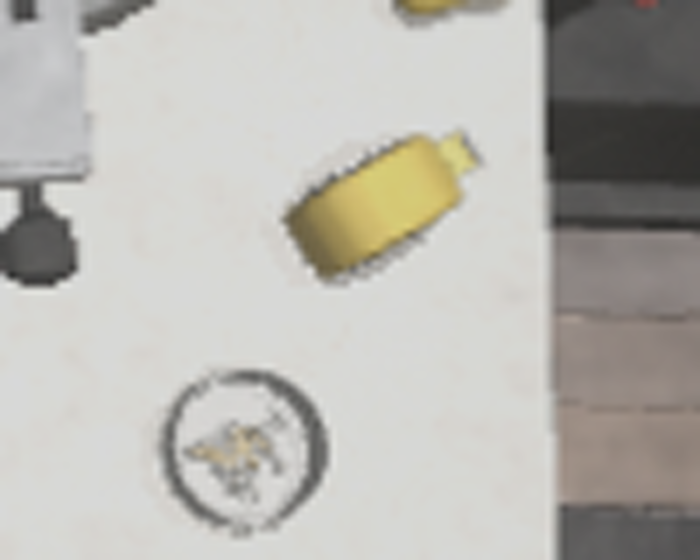

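The case's rim corners (crop) are at about (297,140), (205,325), (515,465) and (600,268). The lid is upright and the handle top is at (65,165). The tape body's corners are (287,217), (425,135), (465,190) and (330,280), with the hook at (470,150).

```bash
python3 - <<'E'
from h import *
from scipy.optimize import least_squares
np.set_printoptions(precision=4,suppress=True)
r,t,K,d=cam("top");print("cam",-cv2.Rodrigues(r)[0].T@t)
f=lambda a,s,o:np.array(o)+(np.array(a,float)+.5)/s-.5
cz=f([(297,140),(205,325),(515,465),(600,268)],5,(240,150))
P=np.array([(65,100),(-65,100),(-65,-100),(65,-100)])/1000
def mod(q,P,z):
    c,s=np.cos(q[2]),np.sin(q[2]); return np.c_[P@np.array([[c,s],[-s,c]])+q[:2],np.full(len(P),z)]
print(p2w(cz,.078))
s=least_squares(lambda q:(w2p(mod(q,P,.078))-cz).ravel(),[.5,0,-.4]);print("case",s.x,s.fun)
h=p2w(f([(65,165)],5,(240,150)),.167);q=s.x
def loc(p): c,s_=np.cos(q[2]),np.sin(q[2]); v=p[:2]-q[:2]; return np.array([c*v[0]+s_*v[1],-s_*v[0]+c*v[1]])
l=loc(h[0]);print("handle",h,l, "axis px crop",(w2p(mod(q,np.array([[-.02,.15]]),.12))-[240,150])*5)
g=l-[-.02,.15];print("crank",np.arctan2(-g[0],g[1]),np.linalg.norm(g))
# tape silhouette
B=f([(287,217),(425,135),(465,190),(330,280),(482,160)],7,(385,165))
print("tape z.064",p2w(B,.064),"\nz0",p2w(B,0.))
print("tin",p2w(f([(245,450)],7,(385,165)),.028), "slot",mod(q,np.array([[0,-.0475]]),.006))
E
```

```text
cam [0.3449 0.0488 1.1297]
[[ 0.5698  0.0987  0.078 ]
 [ 0.459   0.1475  0.078 ]
 [ 0.384  -0.0334  0.078 ]
 [ 0.4996 -0.0807  0.078 ]]
case [ 0.4783  0.033  -0.3885] [-0.6893 -2.1893 -0.9744  0.9795  0.491   1.3341  1.1812 -0.2789]
handle [[0.533  0.2182 0.167 ]] [-0.0195  0.1921] axis px crop [[144.1889 210.4744]]
crank -0.011420190414120995 0.04207752687268697
tape z.064 [[ 0.5311 -0.28    0.064 ]
 [ 0.5689 -0.3408  0.064 ]
 [ 0.5454 -0.3577  0.064 ]
 [ 0.5045 -0.2981  0.064 ]
 [ 0.5588 -0.3656  0.064 ]] 
z0 [[ 0.5423 -0.2997  0.    ]
 [ 0.5823 -0.3642  0.    ]
 [ 0.5574 -0.3821  0.    ]
 [ 0.5141 -0.319   0.    ]
 [ 0.5716 -0.3904  0.    ]]
tin [[ 0.434  -0.2711  0.028 ]] slot [[ 0.4603 -0.0109  0.006 ]]
```

```bash
cat >> h.py <<'E'
def go(xyz,yaw):
    """shift/turn (normalised, tool axes) from the present pose to TCP xyz, tool down at yaw"""
    o=robot.get_obs(); A=R.from_euler("xyz",o["ee_rot"]); B=R.from_euler("xyz",[np.pi,0,yaw])
    s=A.inv().apply(np.array(xyz)-o["tool_pos"])/.1; r=(A.inv()*B).as_rotvec()/(np.pi/2)
    print(round(o["time"],2),"pos",np.round(o["tool_pos"],4),np.round(o["ee_rot"],3),"F",np.round(o["wrist_force"],1),"w",round(o["width"],4),round(o["finger_force"],1),"\n shift",np.round(s,3),"turn",np.round(r,3))
CASE=np.array([.4783,.033,-.3885])
def case(x,y,z=0):
    c,s=np.cos(CASE[2]),np.sin(CASE[2]); return np.array([CASE[0]+c*x-s*y,CASE[1]+s*x+c*y,z])
E
python3 - <<'E'
from h import *
np.set_printoptions(precision=3,suppress=True)
for z in(.1,.2,.3):print("saw",z,p2w([(425,155),(390,200),(435,140)],z)[:,:2].tolist())
f=lambda a:np.array([240,150])+(np.array(a,float)+.5)/5-.5
for a in(1.4,1.5,1.57,1.7,1.8):
    print("lid",a,5*(w2p([case(.065-.13*np.cos(a),y,.08+.13*np.sin(a)) for y in(.1,-.1)])-[240,150]))
go((.543,-.33,.20),2.147)
print(case(-.0115,-.0475),case(-.047,0),case(-.02,.15))
E
```

```text
saw 0.1 [[0.6457679170963624, -0.26930009906522806], [0.5084972285504361, -0.16535169779693645], [0.6929894777032808, -0.3003082815724308]]
saw 0.2 [[0.6165527742155182, -0.2384049679718751], [0.49261320293935684, -0.14455157199561675], [0.6591883873868956, -0.2664017740395439]]
saw 0.3 [[0.587337631334674, -0.20750983687852204], [0.4767291773282776, -0.12375144619429698], [0.6253872970705103, -0.23249526650665697]]
lid 1.4 [[263.514 110.624]
 [619.668 267.43 ]]
lid 1.5 [[273.786  87.691]
 [629.862 244.202]]
lid 1.57 [[281.092  71.913]
 [636.817 228.09 ]]
lid 1.7 [[294.719  43.622]
 [649.158 198.911]]
lid 1.8 [[305.084  23.093]
 [657.997 177.478]]
0.9 pos [ 0.145 -0.53   0.223] [3.141 0.    0.268] F [-1.2  0.   0.5] w 0.094 0.0 
 shift [ 4.363 -0.881  0.225] turn [ 0.     0.    -1.196]
[ 0.45  -0.007  0.   ] [0.435 0.051 0.   ] [0.517 0.179 0.   ]
```

Emit:
servo_tool --pt "0.35 -0.14 0 0 0 0 94" --pt "0.7 -0.28 0 0 0 0 94" --pt "1 -0.4 0 0 0 0 94"

```text
time: 1.15
tool_pos: [0.2323, -0.4644, 0.2224]
ee_rot: [-3.141, -0.001, 0.267]
wrist_force: [0.5, 0.3, -0.5]
width: 0.0941
finger_force: 0.0
```

Emit:
servo_tool --pt "0.35 -0.14 0 0 0 0 94" --pt "0.7 -0.28 0 0 0 0 94" --pt "1 -0.4 0 0 0 0 94"

```text
time: 1.4
tool_pos: [0.3187, -0.3988, 0.2227]
ee_rot: [3.141, -0.001, 0.268]
wrist_force: [0.5, 0.2, -0.7]
width: 0.094
finger_force: 0.0
```

Emit:
servo_tool --pt "0.3 -0.12 0 0 0 -0.07 80" --pt "0.6 -0.24 0 0 0 -0.14 80" --pt "1 -0.4 0 0 0 -0.21 80" --pt "1 -0.4 0 0 0 -0.28 80" --pt "1 -0.4 0 0 0 -0.35 80" --pt "1 -0.4 0 0 0 -0.42 80" --pt "1 -0.4 0 0 0 -0.49 80" --pt "1 -0.4 0 0 0 -0.55 80" --pt "1 -0.4 0 0 0 -0.6 80"

```text
time: 2.15
tool_pos: [0.4032, -0.3352, 0.2226]
ee_rot: [3.141, 0.0, 1.215]
wrist_force: [0.5, 0.6, 0.7]
width: 0.0797
finger_force: 0.0
```

Emit:
servo_tool --pt "0.1 0.2 0 0 0 -0.07 80" --pt "0.2 0.4 0 0 0 -0.14 80" --pt "0.3 0.6 0 0 0 -0.21 80" --pt "0.4 0.8 0 0 0 -0.28 80" --pt "0.4 1 0 0 0 -0.35 80" --pt "0.4 1 0 0 0 -0.42 80" --pt "0.4 1 0 0 0 -0.49 80" --pt "0.4 1 0 0 0 -0.55 80" --pt "0.4 1 0 0 0 -0.6 80" --pt "0.4 1 0 0 0 -0.6 80"

```text
time: 2.98
tool_pos: [0.5108, -0.3332, 0.2223]
ee_rot: [-3.141, -0.0, 2.154]
wrist_force: [-0.1, -0.4, -0.0]
width: 0.08
finger_force: 0.0
```

```bash
python3 - <<'E'
from h import *
a=robot.snapshot("scene");b=robot.snapshot("top")
# scene crop centred on tape
u=w2p([[.543,-.33,.03]],"scene")[0];v=w2p([[.543,-.33,.03]],"top")[0];print(u,v)
def cr(im,c):
    x,y=int(c[0])-45,int(c[1])-45; print(x,y); return cv2.resize(im[max(y,0):y+90,x:x+90],(400,400),interpolation=cv2.INTER_CUBIC)
cv2.imwrite("pics/ab.png",np.hstack([cr(a,u),cr(b,v)])[:,:,::-1])
go((.543,-.33,.12),2.147)
E
```

```text
[416.59887069 265.2905747 ] [438.15262142 194.07984472]
371 220
393 149
3.08 pos [ 0.5108 -0.3332  0.2225] [-3.142  0.     2.151] F [-0.1  0.4 -0.2] w 0.0796 0.0 
 shift [-0.15   0.287  1.025] turn [-0.     0.     0.002]
```

View pics/ab.png

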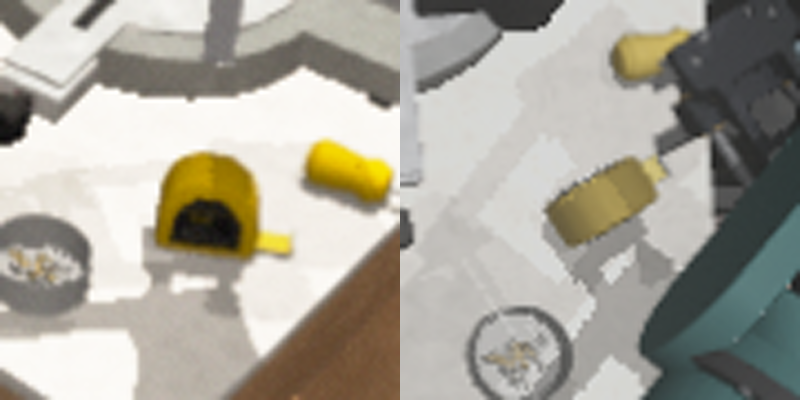

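Scene crop: the tape's near-face bottom corners are at (160,243) and (253,258), and the saw is clear. I'll check the body's middle from these.

```bash
python3 - <<'E'
from h import *
p=p2w(np.array([371,220])+(np.array([(160,243),(253,258),(291,240)])+.5)/4.444-.5,0,"scene");print(p)
d=p[1]-p[0];print(np.linalg.norm(d),np.degrees(np.arctan2(d[1],d[0])),(p[0]+p[1])/2+.018*np.array([.839,.545,0]))
E
```

```text
[[ 0.51935095 -0.31476814  0.        ]
 [ 0.55026376 -0.36872875  0.        ]
 [ 0.58279736 -0.37806234  0.        ]]
0.06218801423155994 -60.19258932416017 [ 0.54990935 -0.33193844  0.        ]
```

Emit:
servo_tool --pt "-0.1 0.15 0 0 0 0 80" --pt "-0.19 0.31 0.1 0 0 0.01 80" --pt "-0.19 0.31 0.4 0 0 0.01 80" --pt "-0.19 0.31 0.7 0 0 0.01 80" --pt "-0.19 0.31 1 0 0 0.01 80"

```text
time: 3.5
tool_pos: [0.5477, -0.3321, 0.1219]
ee_rot: [3.141, 0.002, 2.136]
wrist_force: [-0.2, 1.0, -0.8]
width: 0.0801
finger_force: 0.0
```

Emit:
servo_tool --pt "0 0 0.2 0 0 0 80" --pt "0 0 0.4 0 0 0 80" --pt "0 0 0.6 0 0 0 80" --pt "0 0 0.8 0 0 0 80" --pt "0 0 0.8 0 0 0 80" --pt "0 0 0.8 0 0 0 60" --pt "0 0 0.8 0 0 0 50" --pt "0 0 0.8 0 0 0 42" --pt "0 0 0.8 0 0 0 30" --pt "0 0 0.8 0 0 0 10" --pt "0 0 0.8 0 0 0 10" --pt "0 0 0.8 0 0 0 10"

```text
time: 4.5
tool_pos: [0.5474, -0.3322, 0.0432]
ee_rot: [3.141, 0.001, 2.137]
wrist_force: [0.2, 0.6, 1.6]
width: 0.0392
finger_force: 30.0
```

Emit:
servo_tool --pt "0 0 0 0 0 0 10" --pt "0 0 0 0 0 0 10" --pt "0 0 0 0 0 0 10" --pt "0 0 0 0 0 0 10"

```text
time: 4.83
tool_pos: [0.5474, -0.3322, 0.0432]
ee_rot: [3.141, 0.001, 2.137]
wrist_force: [-0.2, -0.4, 3.5]
width: 0.0386
finger_force: 30.0
```

Emit:
servo_tool --pt "0 0 -0.2 0 0 0 10" --pt "0 0 -0.4 0 0 0 10" --pt "0 0 -0.6 0 0 0 10" --pt "0 0 -0.8 0 0 0 10" --pt "0 0 -1 0 0 0 10"

```text
time: 5.25
tool_pos: [0.5461, -0.3313, 0.141]
ee_rot: [-3.14, -0.004, 2.137]
wrist_force: [-0.3, 0.5, -3.0]
width: 0.0388
finger_force: 30.0
```

Emit:
servo_tool --pt "0 0 -0.3 0 0 0 10" --pt "0 0 -0.6 0 0 0 10" --pt "0 0 -0.8 0 0 0 10" --pt "0 0 -0.8 0 0 0 10"

```text
time: 5.58
tool_pos: [0.5486, -0.3331, 0.2272]
ee_rot: [3.139, 0.008, 2.137]
wrist_force: [-1.1, 0.2, -2.2]
width: 0.0391
finger_force: 30.0
```

Emit:
servo_tool --pt "0.25 -0.21 0 0 0 0 10" --pt "0.5 -0.42 0 0 0 0 10" --pt "0.75 -0.64 0 0 0 0 10" --pt "1 -0.85 0 0 0 0 10"

```text
time: 5.92
tool_pos: [0.4194, -0.2919, 0.2185]
ee_rot: [-3.139, -0.006, 2.137]
wrist_force: [-0.2, -0.5, -2.9]
width: 0.0389
finger_force: 30.0
```

Emit:
servo_tool --pt "0.2 0.06 0 0 0 -0.07 10" --pt "0.4 0.12 0 0 0 -0.14 10" --pt "0.6 0.18 0 0 0 -0.21 10" --pt "0.8 0.24 0 0 0 -0.28 10" --pt "1 0.3 0 0 0 -0.34 10" --pt "1 0.3 0 0 0 -0.39 10" --pt "1 0.3 0 0 0 -0.39 10"

```text
time: 6.5
tool_pos: [0.3922, -0.1912, 0.2197]
ee_rot: [3.141, -0.004, 2.752]
wrist_force: [0.5, -0.6, -3.0]
width: 0.039
finger_force: 30.0
```

Emit:
servo_tool --pt "0 0.25 0 0 0 0 10" --pt "0 0.5 0 0 0 0 10" --pt "0 0.75 0 0 0 0 10" --pt "0 1 0 0 0 0 10" --pt "0 1 0 0 0 0 10"

```text
time: 6.92
tool_pos: [0.4322, -0.0971, 0.2203]
ee_rot: [3.139, -0.004, 2.751]
wrist_force: [-0.3, -1.2, -3.5]
width: 0.0389
finger_force: 30.0
```

```bash
python3 - <<'E'
from h import *
go(case(-.0115,-.0475,.15),np.pi+CASE[2])
E
```

```text
6.92 pos [ 0.4322 -0.0971  0.2203] [ 3.139 -0.004  2.751] F [-0.3 -1.2 -3.5] w 0.0389 30.0 
 shift [0.18  0.901 0.706] turn [ 0.002 -0.002 -0.001]
```

Emit:
servo_tool --pt "0.05 0.25 0 0 0 0 10" --pt "0.1 0.5 0 0 0 0 10" --pt "0.15 0.75 0 0 0 0 10" --pt "0.18 0.9 0 0 0 0 10" --pt "0.18 0.9 0 0 0 0 10" --pt "0.18 0.9 0.2 0 0 0 10" --pt "0.18 0.9 0.4 0 0 0 10" --pt "0.18 0.9 0.6 0 0 0 10" --pt "0.18 0.9 0.7 0 0 0 10" --pt "0.18 0.9 0.7 0 0 0 10"

```text
time: 7.75
tool_pos: [0.447, -0.0111, 0.1485]
ee_rot: [-3.139, -0.007, 2.748]
wrist_force: [-0.4, 0.1, -3.4]
width: 0.0393
finger_force: 30.0
```

```bash
python3 - <<'E'
from h import *
a=robot.snapshot("scene");b=robot.snapshot("top")
u=w2p([case(0,-.03,.1)],"scene")[0];v=w2p([case(0,-.03,.1)],"top")[0]
def cr(im,c):
    x,y=int(c[0])-50,int(c[1])-50; return cv2.resize(im[max(y,0):y+100,x:x+100],(400,400),interpolation=cv2.INTER_CUBIC)
cv2.imwrite("pics/ab2.png",np.hstack([cr(a,u),cr(b,v)])[:,:,::-1])
go(case(-.0115,-.0475,.052),np.pi+CASE[2])
E
```

```text
7.85 pos [ 0.4492 -0.011   0.1522] [-3.141e+00 -1.000e-03  2.748e+00] F [-0.5  0.5 -3. ] w 0.0391 30.0 
 shift [0.012 0.043 1.002] turn [-0.    -0.    -0.003]
```

View pics/ab2.png

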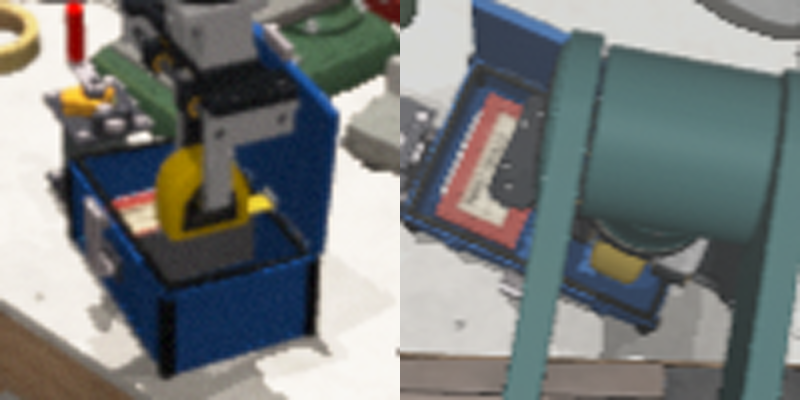

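The tape measure (scene crop about (205,190)) hangs over the right compartment with its hook toward the hinge and clear of the walls. Next: lower and release.

Emit:
servo_tool --pt "0 0.04 0.2 0 0 0 10" --pt "0 0.04 0.4 0 0 0 10" --pt "0 0.04 0.6 0 0 0 10" --pt "0 0.04 0.8 0 0 0 10" --pt "0 0.04 0.9 0 0 0 10" --pt "0 0.04 0.95 0 0 0 10" --pt "0 0.04 1 0 0 0 10" --pt "0 0.04 1 0 0 0 10"

```text
time: 8.52
tool_pos: [0.4514, -0.0068, 0.0529]
ee_rot: [3.142, 0.001, 2.749]
wrist_force: [0.1, -0.1, -3.5]
width: 0.0387
finger_force: 30.0
```

Emit:
servo_tool --pt "0 0 0 0 0 0 38" --pt "0 0 0 0 0 0 42" --pt "0 0 0 0 0 0 48" --pt "0 0 0 0 0 0 54" --pt "0 0 0 0 0 0 54" --pt "0 0 0 0 0 0 54"

```text
time: 9.02
tool_pos: [0.4513, -0.0066, 0.0531]
ee_rot: [3.141, 0.001, 2.75]
wrist_force: [0.1, -0.1, -0.7]
width: 0.0536
finger_force: 0.0
```

Emit:
servo_tool --pt "0 0 -0.2 0 0 0 54" --pt "0 0 -0.4 0 0 0 54" --pt "0 0 -0.6 0 0 0 54" --pt "0 0 -0.8 0 0 0 54" --pt "0 0 -1 0 0 0 54" --pt "0 0 -1 0 0 0 54" --pt "0 0 -1 0 0 0 40"

```text
time: 9.6
tool_pos: [0.4517, -0.0066, 0.1534]
ee_rot: [3.141, 0.003, 2.75]
wrist_force: [-0.6, -0.1, -0.6]
width: 0.0502
finger_force: 0.0
```

```bash
python3 - <<'E'
from h import *
go(case(-.0115,-.0475,.052),np.pi+CASE[2])
E
```

```text
9.6 pos [ 0.4517 -0.0066  0.1534] [3.141e+00 3.000e-03 2.750e+00] F [-0.6 -0.1 -0.6] w 0.0502 0.0 
 shift [ 0.022 -0.008  1.014] turn [ 0.     0.002 -0.002]
```

Emit:
servo_tool --pt "0 0 -0.25 0 0 0 30" --pt "0 0 -0.5 0 0 0 20" --pt "0 0 -0.75 0 0 0 10" --pt "0 0 -1 0 0 0 0" --pt "0 0 -1 0 0 0 0"

```text
time: 10.02
tool_pos: [0.4525, -0.0068, 0.256]
ee_rot: [3.14, 0.007, 2.75]
wrist_force: [0.1, -0.6, -0.3]
width: 0.0176
finger_force: 0.0
```

Emit:
servo_tool --pt "-0.2 0.05 -0.1 0 0 0 0" --pt "-0.4 0.1 -0.1 0 0 0 0" --pt "-0.6 0.15 -0.1 0 0 0 0" --pt "-0.8 0.2 -0.1 0 0 0 0" --pt "-1 0.2 -0.1 0 0 0 0"

```text
time: 10.43
tool_pos: [0.5512, -0.0258, 0.2591]
ee_rot: [-3.141, -0.004, 2.751]
wrist_force: [0.6, 0.2, -0.0]
width: 0.0005
finger_force: 0.0
```

Emit:
servo_tool --pt "-0.12 0 0 0 0 0 0" --pt "-0.24 0 0 0 0 0 0" --pt "-0.24 0 0 0 0 0 0" --pt "-0.24 0 0 0 0 0 0"

```text
time: 10.77
tool_pos: [0.5724, -0.0354, 0.2594]
ee_rot: [-3.14, -0.005, 2.749]
wrist_force: [0.5, 0.0, 0.4]
width: 0.0002
finger_force: 0.0
```

```bash
python3 - <<'E'
from h import *
a=robot.snapshot("scene");b=robot.snapshot("top")
def cr(im,c):
    x,y=int(c[0])-50,int(c[1])-50; return cv2.resize(im[max(y,0):y+100,x:x+100],(400,400),interpolation=cv2.INTER_CUBIC)
P=[case(.05,-.0,.15)]
cv2.imwrite("pics/ab3.png",np.hstack([cr(a,w2p(P,"scene")[0]),cr(b,w2p(P)[0])])[:,:,::-1])
go(case(.112,-.02,.20),np.pi+CASE[2])
E
```

```text
10.87 pos [ 0.5722 -0.0351  0.2611] [-3.141e+00 -2.000e-03  2.750e+00] F [-0.1  0.2  0.2] w 0.0008 0.0 
 shift [0.006 0.075 0.611] turn [-0.    -0.002 -0.002]
```

View pics/ab3.png

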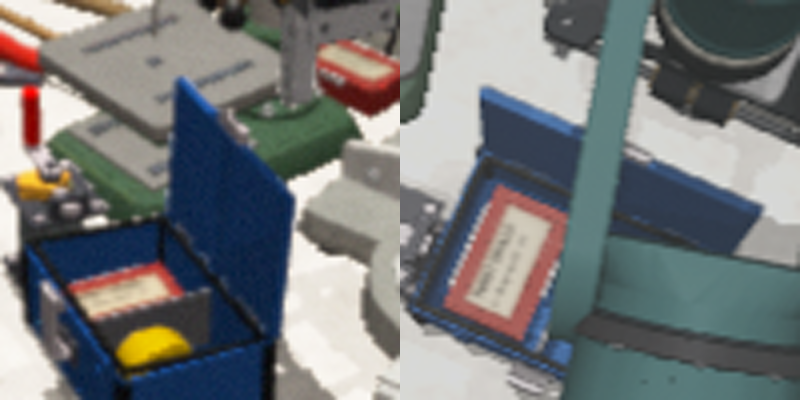

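```bash
python3 - <<'E'
from h import *
P=w2p([case(.05,0,.15)],"scene")[0]
q=w2p([[.5722,-.0351,.2441],case(.078,0,.209),case(.078,-.1,.209),case(.112,-.028,.18)],"scene")
print((q-(P.astype(int)-50))*4)
E
```

```text
[[293.09787175  98.36194537]
 [235.28595423 129.63719227]
 [294.79902166 194.36855727]
 [288.78999165 169.26995681]]
```

Scene crop: the lid is upright (edge at (235,125)), the tape measure is low in the compartment at (150,350), and the fingertip at (293,98) is behind the lid. I'll descend and pull the lid over.

Emit:
servo_tool --pt "0 0.07 0.2 0 0 0 0" --pt "0 0.07 0.4 0 0 0 0" --pt "0 0.07 0.55 0 0 0 0" --pt "0 0.07 0.55 0 0 0 0"

```text
time: 11.2
tool_pos: [0.5731, -0.0282, 0.2033]
ee_rot: [-3.14, -0.007, 2.75]
wrist_force: [-0.5, 0.5, -0.5]
width: 0.0005
finger_force: 0.0
```

Emit:
servo_tool --pt "0.1 0 0 0 0 0 0" --pt "0.2 0 -0.03 0 0 0 0" --pt "0.35 0 -0.04 0 0 0 0" --pt "0.5 0 -0.04 0 0 0 0" --pt "0.66 0 0 0 0 0 0" --pt "0.83 0 0.05 0 0 0 0" --pt "0.98 0 0.12 0 0 0 0" --pt "0.98 0 0.12 0 0 0 0"

```text
time: 11.87
tool_pos: [0.4831, 0.0096, 0.197]
ee_rot: [3.141, 0.002, 2.751]
wrist_force: [0.1, 1.1, 0.6]
width: 0.0002
finger_force: 0.0
```

Emit:
servo_tool --pt "0.13 0 0.1 0 0 0 0" --pt "0.25 0 0.22 0 0 0 0" --pt "0.36 0 0.35 0 0 0 0" --pt "0.46 0 0.55 0 0 0 0" --pt "0.46 0 0.55 0 0 0 0"

```text
time: 12.28
tool_pos: [0.44, 0.0267, 0.1386]
ee_rot: [-3.14, -0.004, 2.75]
wrist_force: [-0.5, 0.1, 0.1]
width: 0.0004
finger_force: 0.0
```

```bash
python3 - <<'E'
from h import *
go(case(-.047,0,.12),np.pi+CASE[2])
E
```

```text
12.28 pos [0.44   0.0267 0.1386] [-3.14  -0.004  2.75 ] F [-0.5  0.1  0.1] w 0.0004 0.0 
 shift [0.139 0.203 0.186] turn [-0.001 -0.003 -0.002]
```

Emit:
servo_tool --pt "0.07 0.1 0.05 0 0 0 0" --pt "0.13 0.2 0.1 0 0 0 0" --pt "0.13 0.2 0.15 0 0 0 0" --pt "0.13 0.2 0.2 0 0 0 0" --pt "0.13 0.2 0.24 0 0 0 0" --pt "0.13 0.2 0.24 0 0 0 0"

```text
time: 12.78
tool_pos: [0.4388, 0.0495, 0.1167]
ee_rot: [3.141, 0.0, 2.749]
wrist_force: [-0.8, 1.6, 1.6]
width: 0.0009
finger_force: 0.6
```

Emit:
servo_tool --pt "0 0 0.03 0 0 0 0" --pt "0 0 0.05 0 0 0 0" --pt "0 0 0.05 0 0 0 0" --pt "0 0 0.05 0 0 0 0"

```text
time: 13.12
tool_pos: [0.4386, 0.0494, 0.1119]
ee_rot: [3.141, 0.0, 2.749]
wrist_force: [-1.5, 2.3, 4.8]
width: 0.0004
finger_force: 2.2
```

Emit:
servo_tool --pt "0 0 0.02 0 0 0 0" --pt "0 0 0.04 0 0 0 0" --pt "0 0 0.05 0 0 0 0" --pt "0 0 0.05 0 0 0 0"

```text
time: 13.45
tool_pos: [0.4382, 0.0496, 0.1077]
ee_rot: [3.141, -0.0, 2.75]
wrist_force: [-3.9, 1.8, 8.7]
width: 0.0004
finger_force: 4.4
```

Emit:
servo_tool --pt "0 0 0.01 0 0 0 0" --pt "0 0 0.02 0 0 0 0" --pt "0 0 0.02 0 0 0 0" --pt "0 0 0.02 0 0 0 0"

```text
time: 13.78
tool_pos: [0.4381, 0.0496, 0.1059]
ee_rot: [3.141, -0.001, 2.75]
wrist_force: [-5.6, 2.6, 11.5]
width: 0.0005
finger_force: 5.2
```

Emit:
servo_tool --pt "0 0 0.01 0 0 0 0" --pt "0 0 0.02 0 0 0 0" --pt "0 0 0.02 0 0 0 0" --pt "0 0 0.02 0 0 0 0"

```text
time: 14.12
tool_pos: [0.438, 0.0496, 0.1051]
ee_rot: [3.141, -0.0, 2.75]
wrist_force: [-7.0, 2.0, 15.9]
width: 0.0003
finger_force: 7.9
```

Emit:
servo_tool --pt "0 0 0.01 0 0 0 0" --pt "0 0 0.02 0 0 0 0" --pt "0 0 0.02 0 0 0 0" --pt "0 0 0.02 0 0 0 0"

```text
time: 14.45
tool_pos: [0.4381, 0.0497, 0.1049]
ee_rot: [3.141, 0.0, 2.75]
wrist_force: [-11.3, 1.4, 23.6]
width: 0.0003
finger_force: 12.0
```

Emit:
servo_tool --pt "0 0 -0.03 0 0 0 0" --pt "0 0 -0.05 0 0 0 0" --pt "0 0 -0.06 0 0 0 0" --pt "0 0 -0.07 0 0 0 0" --pt "0 0 -0.07 0 0 0 0"

```text
time: 14.87
tool_pos: [0.4386, 0.049, 0.1075]
ee_rot: [-3.141, 0.001, 2.749]
wrist_force: [-0.1, -0.2, 3.7]
width: 0.0004
finger_force: 2.0
```

Emit:
servo_tool --pt "0 0 -0.3 0 0 0 0" --pt "0 0 -0.6 0 0 0 0" --pt "0 0 -0.9 0 0 0 0" --pt "0 0 -1 0 0 0 0" --pt "0 0 -1 0 0 0 0"

```text
time: 15.28
tool_pos: [0.4401, 0.0491, 0.21]
ee_rot: [3.14, 0.006, 2.749]
wrist_force: [-0.4, 0.1, 0.1]
width: 0.0004
finger_force: 0.0
```

```bash
python3 - <<'E'
from h import *
a=robot.snapshot("scene");b=robot.snapshot("top")
def cr(im,c):
    x,y=int(c[0])-50,int(c[1])-50; return cv2.resize(im[max(y,0):y+100,x:x+100],(400,400),interpolation=cv2.INTER_CUBIC)
P=[case(0,0.05,.1)]
cv2.imwrite("pics/ab4.png",np.hstack([cr(a,w2p(P,"scene")[0]),cr(b,w2p(P)[0])])[:,:,::-1])
for an in(0.02,.07):
    q=w2p([case(.065-.13*np.cos(an),y,.08+.13*np.sin(an)+.008) for y in(.1,-.1)],"scene");print(an,(q-(w2p(P,"scene")[0].astype(int)-50))*4)
go(case(-.02,.192,.23),np.pi+CASE[2])
E
```

```text
0.02 [[106.32878641 197.87987231]
 [202.57714606 335.97818353]]
0.07 [[106.41700661 191.31283513]
 [202.90575098 329.090127  ]]
15.38 pos [0.438  0.0492 0.2059] [-3.141e+00 -1.000e-03  2.749e+00] F [-0.2  0.3  0.1] w 0.0004 0.0 
 shift [-0.227  1.923 -0.243] turn [-0.001 -0.001 -0.002]
```

View pics/ab4.png

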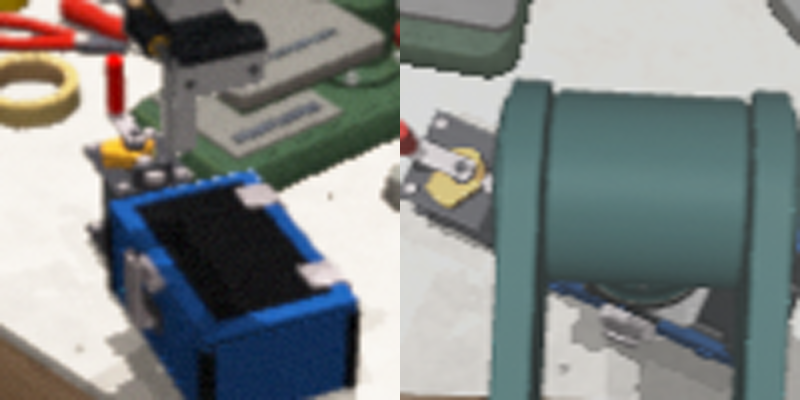

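Scene crop: the lid is flat with its front corners at (110,200) and (203,340), which matches latched (0.02); the crank handle is at (115,85). The drill table is close behind the crank, so I'll check the clearance.

```bash
python3 - <<'E'
from h import *
np.set_printoptions(precision=3,suppress=True)
P=w2p([case(.05,0,.15)],"scene")[0].astype(int)-50
s=P+(np.array([140,140])+.5)/4-.5  # plate's corner nearest the scene camera (lower edge)
t=np.array([240,150])+(np.array([215,40])+.5)/5-.5
for z in(.05,.1,.15,.2,.25,.3):print(z,p2w([s],z,"scene")[0][:2],p2w([t],z)[0][:2],p2w([(240,153)],z)[0][:2])
c,s_,K,d=cam("scene");print(-cv2.Rodrigues(c)[0].T@s_)
E
```

```text
0.05 [0.673 0.226] [0.636 0.152] [0.646 0.283]
0.1 [0.615 0.17 ] [0.623 0.147] [0.632 0.272]
0.15 [0.557 0.114] [0.609 0.143] [0.619 0.261]
0.2 [0.499 0.059] [0.596 0.138] [0.605 0.25 ]
0.25 [0.441 0.003] [0.582 0.133] [0.591 0.239]
0.3 [ 0.382 -0.053] [0.569 0.128] [0.577 0.229]
[-0.445 -0.845  1.011]
```

Emit:
servo_tool --pt "0 0 -0.2 0 0 0 40" --pt "0 0.1 -0.44 0 0 0.07 40" --pt "0 0.3 -0.44 0 0 0.14 40" --pt "-0.05 0.5 -0.44 0 0 0.21 40" --pt "-0.1 0.7 -0.44 0 0 0.28 40" --pt "-0.1 0.9 -0.44 0 0 0.35 40" --pt "-0.1 1 -0.44 0 0 0.42 40" --pt "-0.1 1 -0.44 0 0 0.5 40" --pt "-0.1 1 -0.44 0 0 0.57 40" --pt "-0.1 1 -0.44 0 0 0.64 40" --pt "-0.1 1 -0.44 0 0 0.72 40" --pt "-0.1 1 -0.44 0 0 0.79 40"

```text
time: 16.38
tool_pos: [0.4847, 0.1379, 0.2478]
ee_rot: [-3.136, 0.002, 1.503]
wrist_force: [-0.2, 0.7, -0.1]
width: 0.04
finger_force: 0.0
```

```bash
python3 - <<'E'
from h import *
go(case(-.02,.192,.25),np.pi/2+CASE[2])
E
```

```text
16.38 pos [0.4847 0.1379 0.2478] [-3.136e+00  2.000e-03  1.503e+00] F [-0.2  0.7 -0.1] w 0.04 0.0 
 shift [ 0.835  0.422 -0.026] turn [-0.003  0.002  0.204]
```

Emit:
servo_tool --pt "0.3 0.14 0 0 0 0.07 40" --pt "0.6 0.28 0 0 0 0.14 40" --pt "0.84 0.42 0 0 0 0.2 40" --pt "0.84 0.42 0 0 0 0.2 40" --pt "0.84 0.42 0 0 0 0.2 40"

```text
time: 16.8
tool_pos: [0.5321, 0.2197, 0.2473]
ee_rot: [-3.136, 0.005, 1.197]
wrist_force: [0.2, 0.6, 0.8]
width: 0.0401
finger_force: 0.0
```

```bash
python3 - <<'E'
from h import *
b=robot.snapshot("scene");P=w2p([[.532,.218,.167]],"scene")[0].astype(int)
cv2.imwrite("pics/cr.png",cv2.resize(b[P[1]-45:P[1]+35,P[0]-40:P[0]+40],(480,480),interpolation=cv2.INTER_CUBIC)[:,:,::-1])
for p in robot.find_in("crank_grip","scene")[:2]:print(p)
t=robot.get_obs()["tool_pos"];print(w2p([t-[0,0,.017],[.532,.218,.167],[.532,.218,.14]],"scene"),P)
go(case(-.02,.192,.152),np.pi/2+CASE[2])
E
```

```text
{'extent': [287.4, 175.2, 10.1, 26.1], 'conf': 0.72}
[[283.79087127 143.83816968]
 [284.44564593 160.90819401]
 [284.66608135 167.73009194]] [284 160]
16.9 pos [0.532  0.2186 0.2493] [-3.139e+00  3.000e-03  1.195e+00] F [-0.1 -0.  -0.7] w 0.0403 0.0 
 shift [0.002 0.008 0.973] turn [-0.002  0.002  0.008]
```

View pics/cr.png

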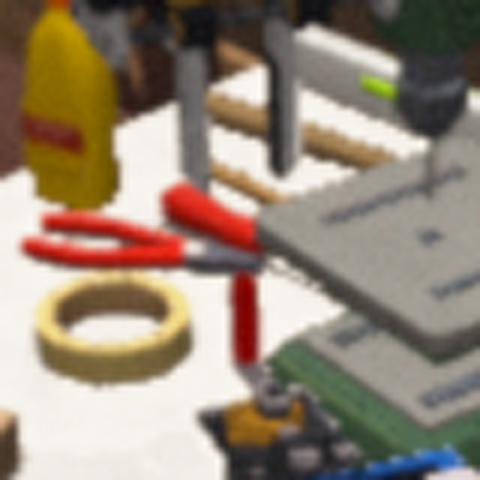

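The handle (crop (245,272–362)) lies between the two fingertips at (192,185) and (283,170). Descending and gripping.

Emit:
servo_tool --pt "0 0.01 0.2 0 0 0 40" --pt "0 0.01 0.4 0 0 0 40" --pt "0 0.01 0.6 0 0 0 40" --pt "0 0.01 0.8 0 0 0 40" --pt "0 0.01 0.97 0 0 0 40" --pt "0 0.01 0.97 0 0 0 40" --pt "0 0.01 0.97 0 0 0 25" --pt "0 0.01 0.97 0 0 0 18" --pt "0 0.01 0.97 0 0 0 5" --pt "0 0.01 0.97 0 0 0 5"

```text
time: 17.73
tool_pos: [0.5332, 0.2197, 0.1563]
ee_rot: [-3.14, -0.002, 1.195]
wrist_force: [-2.9, 0.5, 4.2]
width: 0.0173
finger_force: 30.0
```

Emit:
servo_tool --pt "0 0 0 0 0 0 5" --pt "0 0 0 0 0 0 5" --pt "0 0 0 0 0 0 5"

```text
time: 17.98
tool_pos: [0.5332, 0.2196, 0.1563]
ee_rot: [-3.141, -0.001, 1.195]
wrist_force: [-5.7, 1.7, 5.5]
width: 0.0173
finger_force: 30.0
```

```bash
python3 - <<'E'
from h import *
go(case(-.02,.192,.152),np.pi/2+CASE[2])
# circle: radius .042, tool x points to case +y (outwards), tool y to case +x
for t in(.12,.24,.36,.48,.60,.72,.84,.96,1.1,1.2,1.3,1.4,1.5):
    print(t,np.round([.42*(np.cos(t)-1),-.42*np.sin(t),-t/(np.pi/2)],3).tolist())
E
```

```text
17.98 pos [0.5332 0.2196 0.1563] [-3.141e+00 -1.000e-03  1.195e+00] F [-5.7  1.7  5.5] w 0.0173 30.0 
 shift [-0.016 -0.002  0.043] turn [-0.    -0.001  0.008]
0.12 [-0.003, -0.05, -0.076]
0.24 [-0.012, -0.1, -0.153]
0.36 [-0.027, -0.148, -0.229]
0.48 [-0.047, -0.194, -0.306]
0.6 [-0.073, -0.237, -0.382]
0.72 [-0.104, -0.277, -0.458]
0.84 [-0.14, -0.313, -0.535]
0.96 [-0.179, -0.344, -0.611]
1.1 [-0.229, -0.374, -0.7]
1.2 [-0.268, -0.391, -0.764]
1.3 [-0.308, -0.405, -0.828]
1.4 [-0.349, -0.414, -0.891]
1.5 [-0.39, -0.419, -0.955]
```

Emit:
servo_tool --pt "0 0 -0.03 0 0 0 5" --pt "-0.003 -0.05 -0.03 0 0 -0.076 5" --pt "-0.012 -0.1 -0.03 0 0 -0.153 5" --pt "-0.027 -0.148 -0.03 0 0 -0.229 5" --pt "-0.047 -0.194 -0.03 0 0 -0.306 5" --pt "-0.073 -0.237 -0.03 0 0 -0.382 5" --pt "-0.073 -0.237 -0.03 0 0 -0.382 5"

```text
time: 18.57
tool_pos: [0.5084, 0.2216, 0.1565]
ee_rot: [-3.141, -0.001, 1.797]
wrist_force: [-1.0, 2.8, -4.7]
width: 0.0172
finger_force: 30.0
```

```bash
cat > crank.py <<'E'
from h import *
o=robot.get_obs();A=case(-.02,.15)[:2];v=o["tool_pos"][:2]-A
print("crank",np.arctan2(v[1],v[0])-(np.pi/2+CASE[2]),"r",np.linalg.norm(v))
th=np.arctan2(v[1],v[0])-(np.pi/2+CASE[2])
for t in np.r_[np.arange(th,2.0,.12)]:
    go(np.r_[A+.042*np.array([np.cos(t+np.pi/2+CASE[2]),np.sin(t+np.pi/2+CASE[2])]),.155],np.pi/2+CASE[2]+t) if abs(t-th)<.01 else None
    B=R.from_euler("xyz",o["ee_rot"]);p=np.r_[A+.042*np.array([np.cos(t+np.pi/2+CASE[2]),np.sin(t+np.pi/2+CASE[2])]),o["tool_pos"][2]]
    print(round(t,2),np.round(B.inv().apply(p-o["tool_pos"])/.1,3)[:2],round(-(t-th)/(np.pi/2),3))
E
python3 crank.py
```

```text
crank 0.5818625775969279 r 0.0429873628335315
18.57 pos [0.5084 0.2216 0.1565] [-3.141e+00 -1.000e-03  1.797e+00] F [-1.   2.8 -4.7] w 0.0172 30.0 
 shift [-0.01  -0.     0.015] turn [-0.001 -0.001  0.021]
0.58 [-0.01 -0.  ] -0.0
0.7 [-0.011 -0.051] -0.076
0.82 [-0.019 -0.101] -0.153
0.94 [-0.032 -0.149] -0.229
1.06 [-0.051 -0.196] -0.306
1.18 [-0.075 -0.24 ] -0.382
1.3 [-0.105 -0.281] -0.458
1.42 [-0.139 -0.318] -0.535
1.54 [-0.177 -0.35 ] -0.611
1.66 [-0.219 -0.378] -0.688
1.78 [-0.264 -0.4  ] -0.764
1.9 [-0.312 -0.417] -0.84
```

Emit:
servo_tool --pt "-0.005 -0.051 0.015 0 0 -0.076 5" --pt "-0.012 -0.101 0.015 0 0 -0.153 5" --pt "-0.025 -0.149 0.015 0 0 -0.229 5" --pt "-0.045 -0.196 0.015 0 0 -0.306 5" --pt "-0.07 -0.24 0.015 0 0 -0.382 5" --pt "-0.1 -0.281 0.015 0 0 -0.458 5" --pt "-0.135 -0.318 0.015 0 0 -0.535 5" --pt "-0.173 -0.35 0.015 0 0 -0.611 5" --pt "-0.173 -0.35 0.015 0 0 -0.611 5"

```text
time: 19.32
tool_pos: [0.4788, 0.1966, 0.1565]
ee_rot: [3.14, 0.0, 2.754]
wrist_force: [-2.6, 3.7, -0.5]
width: 0.0176
finger_force: 30.0
```

```bash
python3 crank.py
```

```text
crank 1.5326084952012993 r 0.0414978799304873
19.32 pos [0.4788 0.1966 0.1565] [3.14  0.    2.754] F [-2.6  3.7 -0.5] w 0.0176 30.0 
 shift [0.005 0.    0.015] turn [0.001 0.    0.025]
1.53 [0.005 0.   ] -0.0
1.65 [ 0.004 -0.05 ] -0.076
1.77 [-0.003 -0.1  ] -0.153
1.89 [-0.016 -0.149] -0.229
```

Now on to 1.9, then release and back off.

Emit:
servo_tool --pt "0 -0.05 0 0 0 -0.076 5" --pt "-0.007 -0.1 0 0 0 -0.153 5" --pt "-0.02 -0.15 0 0 0 -0.229 5" --pt "-0.02 -0.15 0 0 0 -0.229 5" --pt "-0.02 -0.15 0 0 0 -0.229 5"

```text
time: 19.73
tool_pos: [0.4757, 0.182, 0.1564]
ee_rot: [3.141, 0.002, 3.108]
wrist_force: [-0.0, 2.5, 0.0]
width: 0.017
finger_force: 30.0
```

```bash
python3 crank.py
```

```text
crank 1.896689035316355 r 0.041001701369890536
19.73 pos [0.4757 0.182  0.1564] [3.141e+00 2.000e-03 3.108e+00] F [-0.   2.5  0. ] w 0.017 30.0 
 shift [0.01  0.    0.014] turn [0.    0.001 0.018]
1.9 [0.01 0.  ] -0.0
```

Emit:
servo_tool --pt "0 0 0 0 0 0 18" --pt "0 0 0 0 0 0 22" --pt "0 0 0 0 0 0 30" --pt "0 0 0 0 0 0 40" --pt "0 0 0 0 0 0 40" --pt "0 0 0 0 0 0 40"

```text
time: 20.23
tool_pos: [0.4751, 0.1814, 0.1559]
ee_rot: [-3.141, 0.0, 3.113]
wrist_force: [-0.2, 0.2, 0.1]
width: 0.0397
finger_force: 0.0
```

Emit:
servo_tool --pt "0 0 -0.2 0 0 0 40" --pt "0 0 -0.4 0 0 0 40" --pt "0 0 -0.6 0 0 0 40" --pt "0 0 -0.8 0 0 0 40" --pt "0 0 -1 0 0 0 40"

```text
time: 20.65
tool_pos: [0.4749, 0.1814, 0.2569]
ee_rot: [-3.141, 0.0, 3.113]
wrist_force: [0.2, 0.5, -0.9]
width: 0.04
finger_force: 0.0
```

Emit:
servo_tool --pt "0.3 0 -0.2 0 0 0 40" --pt "0.6 0 -0.4 0 0 0 40" --pt "1 0 -0.4 0 0 0 40" --pt "1 0 -0.4 0 0 0 40"

```text
time: 20.98
tool_pos: [0.3708, 0.1845, 0.2985]
ee_rot: [3.14, 0.002, 3.116]
wrist_force: [0.4, 0.8, 0.1]
width: 0.0399
finger_force: 0.0
```

```bash
python3 - <<'E'
from h import *
a=robot.snapshot("scene");b=robot.snapshot("top")
def cr(im,c):
    x,y=int(c[0])-45,int(c[1])-45; return cv2.resize(im[max(y,0):y+90,x:x+90],(400,400),interpolation=cv2.INTER_CUBIC)
P=[case(0,0.08,.1)]
cv2.imwrite("pics/ab5.png",np.hstack([cr(a,w2p(P,"scene")[0]),cr(b,w2p(P)[0])])[:,:,::-1])
for t in(1.5,1.9,2.3):print(t,(w2p([case(-.02-.042*np.sin(t),.15+.042*np.cos(t),.167)],"scene")-(w2p(P,"scene")[0].astype(int)-45))*400/90)
print(robot.get_obs()["tool_pos"])
E
```

```text
1.5 [[84.26660976 97.21899245]]
1.9 [[ 94.89768224 107.29660715]]
2.3 [[112.6300934  114.30547578]]
[0.37453977 0.18437562 0.29671192]
```

View pics/ab5.png

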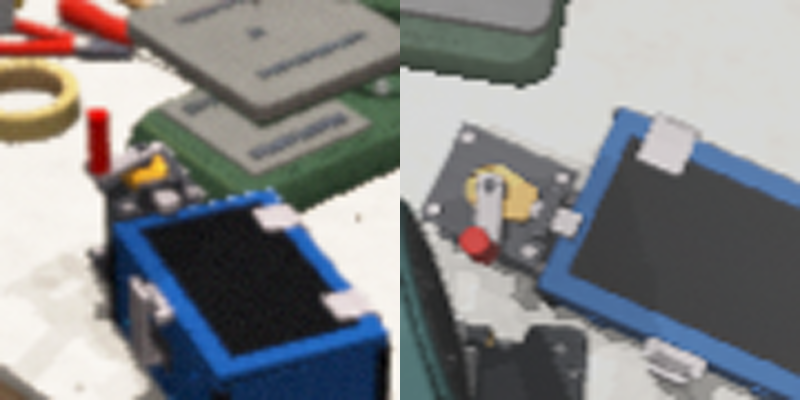

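The lid is shut under its latch (top crop (675,355)). The bolt is out over the lid at (565,222). The handle stands at scene (97,108), which matches 1.9 rad. Handing the job in.

```bash
python3 -c "
from bench import robot
print(robot.close_job())"
```

```text
the job is handed in; nothing more can be done
None
```

The job is handed in, with no verdict returned: the tape measure is in the right compartment, the lid is latched, the crank is at about 1.9 rad with the bolt out over the lid, and the three bystanders were not touched.

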